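# Release one pipe sleeve from a two-lane dispenser

## Task

With the fingertips, push the catch tray sideways by its upright fin, fully home in front of the lane that holds the short pipe sleeve; then press down the pad of that lane's lever until the gate lifts and the sleeve rolls out into the tray, and let the lever come back up. Leave the long sleeve shut in its lane, never touch a sleeve or a gate with the robot, and do not disturb the other things on the bench.

Things in the scene. Friction and masses are not known exactly. Their poses are not given: they have to be found in the camera images.
- dispenser: grey sheet-metal two-lane gravity dispenser, fixed. Origin on the bench between its lanes, below the gates; x points back up the lanes, roughly away from the robot, y left, z up. Dark lane floors centred at y = +60 (left) and -60 mm (right), 66 mm wide, open above, from x = -22 (outlet, 48 mm high) to x = 155 (92 mm high), walls 30 mm. Base plate 6 mm thick: x -140 to 170, y +-150. Pivot posts: y +-130, 114 mm high.
- short_sleeve: the sleeve to release: copper pipe sleeve 26 mm in diameter, 32 mm long, 60 g, lying across one of the two lanes (either one) against its gate. Origin at its centre, y along its axis.
- long_sleeve: the sleeve to leave: same copper and diameter (26 mm) but 56 mm long, 100 g, lying in the other lane against its gate. Origin at its centre, y along its axis.
- left_lever (a joint): tilt of the left lane's rocking lever, rad: 0 = at rest, gate shut; grows as its outer pad is pressed down; 0.5 = end stop, gate 34 mm up (68 mm per rad). The sleeve passes from about 0.32 and takes up to about 1 s to roll out. A spring returns it: about 5 N on the pad to start, 8 N at the end stop.
- right_lever (a joint): the same for the right lane's lever.
- left_pad (a point): centre of the top of the left lever's black rubber pad, 36 mm (dispenser x) by 44 mm (y), at dispenser x = -14, y = 205 mm, 112 mm above the bench at rest. It swings about a pivot 75 mm nearer the middle (dispenser y = 130, height 102 mm) and goes down 37 mm to the end stop. Its x axis is the dispenser's.
- right_pad (a point): the same for the right lever, at dispenser x = -14, y = -205 mm.
- tray (a joint): slide of the catch tray along the dispenser's y, m: +0.060 = fully home before the left lane (end stop), -0.060 = fully home before the right lane (end stop), near 0 at the start. About 1.5 N of friction; it stays where it is left.
- tray_floor (a point): centre of the catch tray's inner floor, at dispenser x = -63 mm, 15 mm above the bench. Bare aluminium tray, inside 84 mm (x) by 92 mm (y), side walls 46 mm above the bench. Axes as the dispenser's.
- fin_top (a point): centre of the top edge of the tray's upright push fin on the robot's side of the tray: a plate 36 mm long (dispenser x) and 8 mm thick (y), top 91 mm above the bench, bottom 21 mm; at dispenser x = -126 mm, centred on the tray in y.
- jar: bystander: closed jar, 56 mm across, 75 mm tall; origin under its centre
- tape: bystander: roll of tape lying flat, 90 mm across, 24 mm high; origin under its centre
- screwdriver: bystander: screwdriver lying on the bench, along its x
- collar: bystander: steel collar standing on end, 60 mm across, 45 mm high; origin under its centre
- carton: bystander: cardboard carton 130 x 100 x 75 mm; origin under its centre
- bin: bystander: open blue parts bin 170 x 110 x 75 mm; origin under its centre
- bottle: bystander: bottle 60 mm across, 170 mm tall; origin under its centre
- left_gate: the left lane's gate: steel plate 60 mm wide (dispenser y), 38 mm high, 5 mm thick, with a small stirrup on top that the lever's inner end lifts. Origin at the middle of its lower edge, dispenser x = 0, y = 60 mm, 59 mm above the bench when shut; slides straight up, raised top 147 mm; guides 130 mm high.
- right_gate: the same for the right lane, at y = -60 mm.
There are look-alikes about, which are no part of the job. What is shaped like the long_sleeve but blue or pink is not meant.

How it is judged:
On the way, in this order (a step that is already met when the one before it is completed fails the run):
1. the tray stands fully home before the short sleeve's lane, the sleeve still behind its gate (z of short_sleeve in the frame of dispenser above 0.06 m and ((y of short_sleeve in the frame of dispenser above 0 m and value of joint tray above 0.05 m) or (y of short_sleeve in the frame of dispenser below 0 m and value of joint tray below -0.05 m))), for 0.1 s.
2. that lane's lever is pressed down and its gate lifts (((y of short_sleeve in the frame of dispenser above 0 m and value of joint left_lever above 0.2 rad) or (y of short_sleeve in the frame of dispenser below 0 m and value of joint right_lever above 0.2 rad))), for 0.05 s.
3. the short sleeve has rolled into the tray (y of short_sleeve in the frame of tray_floor between -0.036 and 0.036 m and x of short_sleeve in the frame of tray_floor between -0.045 and 0.045 m and z of short_sleeve in the frame of tray_floor between 0.005 and 0.03 m), for 0.1 s.
At the end, for the whole second after the job is handed in: The short sleeve rests in the tray (speed under 0.03 m/s), the tray is within 10 mm of the end stop before the sleeve's lane, both levers are back up (under 0.05 rad), and the long sleeve is within 15 mm of where it started (all of step 3 and ((y of long_sleeve in the frame of dispenser below 0 m and value of joint tray above 0.05 m) or (y of long_sleeve in the frame of dispenser above 0 m and value of joint tray below -0.05 m)) and linear speed of short_sleeve below 0.03 m/s and value of joint each of left_lever, right_lever below 0.05 rad and distance of long_sleeve from where it was at the start of the episode below 0.015 m); the robot touches nothing.
It fails at once if the robot touches a sleeve (contact force between any of short_sleeve, long_sleeve and the fingers above 0.3 N or contact force between any of short_sleeve, long_sleeve and the arm above 0.3 N).
It fails at once if the robot touches a gate (contact force between any of left_gate, right_gate and the fingers above 0.3 N or contact force between any of left_gate, right_gate and the arm above 0.3 N).
It fails at once if the long sleeve's gate is lifted so far that the sleeve is let go (distance of long_sleeve from where it was at the start of the episode above 0.03 m).
It fails at once if a bystander is pushed more than 25 mm or tipped over (angle between any of bottle, jar's own z axis and vertical above 0.6 rad or distance of any of jar, tape, screwdriver, collar, carton, bin, bottle from where it was at the start of the episode above 0.025 m).
It also fails if it takes over 43 s, if anything falls off the work surface, if the arm or the gripper's body presses on something with over 40 N, if the wrist force passes 120 N, or if a joint passes its speed limit or range.

## Robot

A 6-joint arm with a two-finger parallel gripper is mounted at the origin on the work surface. World frame = base frame: x ahead of the robot, y to its left, z up, the work surface at z = 0. Lengths are in m, angles in rad, forces in N, time in s.
With the tool pointing down it reaches from about 0.375 to 0.925 m from the base axis. Payload 5.7 kg.
Tool frame: the origin (TCP) lies midway between the tips of the shut fingers; the grasp point (between the pads) lies 19 mm behind it; z points along the fingers, y is the line along which they close (so a half turn about z gives the same grasp; the last joint's range is limited). The gripper opens to 88 mm and grips with 3 to 60 N. Pads are 20 mm wide; open, the fingers measure 115 mm over their backs; the gripper's body (75 mm by 178 mm) begins 61 mm behind the grasp point.
Start: joints at [1.065, 0.359, 1.51, -0, 1.272, -0.115], TCP at [0.229, 0.555, 0.223] pointing down, gripper open.
Joint ranges: [-2.97, 2.97], [-1.01, 2.36], [0.21, 2.38], [-0.96, 4.11], [0.2, 2.71], [-2.98, 2.98]. Speed limits (rad/s): [2.39, 2.39, 3.14, 3.14, 3.14, 3.14].

## Interface

Orientations are given as a unit quaternion [x, y, z, w].
In Python, from bench import move_ptp, servo_line, goto_joints, move_gripper, sleep, inverse_kinematics, capture, PlanningError, close_job, spot_in, silhouettes, current_clock, current_joint_pos, current_qvel, current_joint_torque, current_position, current_orientation, current_force, current_torque, current_finger_gap, current_grip_force gives the robot as it stands. Calls block until the motion is done:
- move_ptp(position, orientation): joint-space move of the TCP to a pose.
- servo_line(position, orientation=None, rate=0.15, contact_N=None): straight line of the TCP; orientation=None keeps the orientation; rate is the mean speed in m/s. With contact_N (N) it stops when the force on the tool has changed by that much, and returns True; else False.
- goto_joints(angles): joint-space move.
- move_gripper(opening): finger opening in m; the grip force is fixed at half the most; returns when the fingers have stopped.
- sleep(seconds).
- inverse_kinematics(position, orientation): joint angles nearest the present ones, or None.
- capture(name): name is "scene" or "top" or "wrist"; returns a dict with "image" (400x640x3 uint8, blue, green, red), "range_z" (400x640 float32, m along the optical axis (not along the pixel's ray), 0 where there is no reading), "intrinsics" (3x3 intrinsics, pixels), "R" (3x3) and "t" (3): a world point X has camera coordinates R X + t. Camera axes: x right, y down, z forward; pixel columns grow to the right and rows downward; lengths in m; the calibration is good to about 2 mm. A picture is of the moment at which its call begins.
A pose or a line that the arm cannot do raises PlanningError and nothing moves.
- close_job(): hands the job in; it is judged then, once.
Trained networks look in the newest picture that a camera, given by its name, has taken for a name from the list of things; names that differ only in an ending like _2 or _b are one class to them, and where a whole thing is asked for, a point or a joint stands for the part that bears it (a point fixed in the world has none). Each returns a list of dicts, best first, with "conf" (0 to 1); they miss things now and then, are a little off and sometimes report something else, mostly with a low value. They report only what shows in the picture. A call takes as long as a camera call. They do not tell look-alikes from the thing itself.
- spot_in(camera, query): "xy" ([column, row] in pixels, amid what is visible of it).
- silhouettes(camera, query): "region" (400x640 bool, what is visible of it) and "xy" ([column, row] in pixels, amid what is visible of it).
Readings, each from a call of its own:
- current_clock(): time.
- current_joint_pos(): joint angles.
- current_qvel(): joint speeds.
- current_joint_torque(): joint torques, N m.
- current_position(): TCP position.
- current_orientation(): TCP orientation.
- current_force(): force on the tool from outside, world axes, zero at the start.
- current_torque(): the same for the moment, N m.
- current_finger_gap(): finger opening in m.
- current_grip_force(): force on a finger pad.
Only numpy, scipy, OpenCV 4.12 (cv2) and the standard library are available. Lean on these libraries where they do the work, as an engineer would, in place of code of your own. Each camera call takes 0.05 s, during which the arm holds its last target. There are 200 camera calls.

## Working session

There is one attempt and no reset: what is moved stays moved. The work goes in short steps, each a Python script; the robot and the scene stay as the last script left them, time stands still between calls to the robot, and variables do not carry over. Pictures are saved under pics/ and viewed, at most 10 in all, crops included, and the job is handed in when it is done.

```bash
mkdir -p pics; cat > h.py <<'E'
import numpy as np, cv2
from bench import *
def pts(c, mask):
    r=c["range_z"]; v,u=np.nonzero(mask&(r>0)); z=r[v,u]
    P=np.linalg.inv(c["intrinsics"])@np.stack([u*z,v*z,z])
    return (c["R"].T@(P-np.array(c["t"]).reshape(3,1))).T
def proj(c,X):
    p=c["intrinsics"]@(np.array(c["R"])@np.array(X)+np.array(c["t"]).ravel()); return p[:2]/p[2]
E
python3 - <<'E'
from h import *
print(current_clock(), current_position(), current_orientation())
for n in("scene","top"):
    c=capture(n); cv2.imwrite(f"pics/{n}0.png",c["image"])
    print(n,(-c["R"].T@np.array(c["t"]).ravel()).round(3))
    for q in("short_sleeve","long_sleeve","left_pad","right_pad","fin_top","tray_floor","left_gate","right_gate","dispenser","jar","bottle","bin","carton","collar","tape","screwdriver"):
        for s in silhouettes(c and n,q)[:3]:
            if s["conf"]<.3: continue
            p=pts(c,s["region"])
            print(q,round(s["conf"],2),np.round(s["xy"]),len(p), *( [np.median(p,0).round(3),np.percentile(p,2,axis=0).round(3),np.percentile(p,98,axis=0).round(3)] if len(p) else []))
E
```

```text
0.0 [0.2282199  0.55417843 0.22181169] [ 1.94142246e-01  9.80972977e-01 -8.53511876e-04 -2.80400887e-04]
scene [ 1.159 -0.554  0.9  ]
short_sleeve 0.66 [342. 208.] 75 [0.598 0.052 0.081] [0.587 0.036 0.066] [0.608 0.069 0.087]
short_sleeve 0.62 [356. 172.] 169 [0.538 0.17  0.11 ] [0.48  0.066 0.038] [0.563 0.241 0.115]
long_sleeve 0.72 [284. 318.] 211 [ 0.735 -0.301  0.023] [ 0.718 -0.324  0.01 ] [ 0.753 -0.277  0.028]
long_sleeve 0.65 [342. 206.] 51 [0.598 0.05  0.081] [0.59  0.037 0.074] [0.605 0.065 0.087]
long_sleeve 0.55 [251. 298.] 218 [ 0.624 -0.328  0.023] [ 0.607 -0.354  0.001] [ 0.637 -0.3    0.028]
left_pad 0.55 [356. 171.] 191 [0.538 0.17  0.109] [0.46  0.064 0.001] [0.563 0.27  0.115]
right_pad 0.77 [283. 251.] 226 [ 0.625 -0.204  0.112] [ 0.604 -0.232  0.103] [ 0.646 -0.11   0.115]
fin_top 0.8 [304. 210.] 641 [ 0.492 -0.023  0.034] [ 0.454 -0.067  0.013] [0.542 0.035 0.091]
tray_floor 0.74 [303. 208.] 641 [ 0.492 -0.021  0.035] [ 0.457 -0.066  0.013] [0.539 0.038 0.091]
left_gate 0.61 [340. 198.] 104 [0.576 0.05  0.097] [0.508 0.035 0.007] [0.584 0.111 0.113]
left_gate 
[... 2089 characters left out ...]
613 0.186 0.021] [0.66  0.229 0.081]
bottle 0.79 [429. 162.] 399 [ 0.654 -0.42   0.112] [ 0.635 -0.474  0.001] [ 0.689 -0.401  0.175]
bin 0.63 [443. 228.] 1886 [ 0.447 -0.503  0.011] [ 0.357 -0.562 -0.001] [ 0.531 -0.423  0.08 ]
carton 0.76 [167. 202.] 1245 [0.502 0.475 0.075] [0.438 0.424 0.017] [0.566 0.536 0.082]
collar 0.74 [310. 180.] 7006 [ 0.597 -0.002  0.021] [ 0.45  -0.175  0.001] [0.753 0.163 0.119]
collar 0.53 [358. 136.] 170 [ 0.755 -0.178  0.041] [ 0.724 -0.206  0.005] [ 0.784 -0.151  0.051]
tape 0.59 [263. 228.] 302 [0.43  0.18  0.024] [ 0.385  0.142 -0.003] [0.468 0.226 0.032]
screwdriver 0.71 [381. 216.] 220 [ 0.478 -0.277  0.023] [ 0.434 -0.303  0.   ] [ 0.601 -0.227  0.032]
```

```bash
python3 - <<'E'
from h import *
a=cv2.imread("pics/scene0.png"); b=cv2.imread("pics/top0.png")
A=cv2.resize(a[130:350,210:450],None,fx=2.5,fy=2.5,interpolation=cv2.INTER_CUBIC)[:,:600]
cv2.imwrite("pics/s1.png",cv2.resize(a[140:290,230:430],None,fx=4,fy=4,interpolation=cv2.INTER_CUBIC))
cv2.imwrite("pics/t1.png",cv2.resize(b[110:260,220:420],None,fx=4,fy=4,interpolation=cv2.INTER_CUBIC))
# pads, posts: high points around
for n in("scene","top"):
    c=capture(n)
    P=pts(c,np.ones((400,640),bool)); col=c["image"][c["range_z"]>0].astype(int)
    for s,q in((1,"left_pad"),(-1,"right_pad")):
        m=(P[:,2]>.100)&(P[:,2]<.122)&(col.max(1)<75)&(np.abs(P[:,0]-.58)<.12)&(s*P[:,1]>.14)&(s*P[:,1]<.27)
        p=P[m]; 
        if len(p): print(n,q,len(p),p.mean(0).round(4),np.median(p,0).round(4),p.min(0).round(3),p.max(0).round(3), cv2.minAreaRect((p[:,:2]*1000).astype(np.float32)))
    m=(P[:,2]>.07)&(P[:,2]<.1)&(P[:,0]<.52)&(P[:,0]>.4)&(abs(P[:,1])<.1); p=P[m]
    print("fin",len(p),p.mean(0).round(4),cv2.minAreaRect((p[:,:2]*1000).astype(np.float32)))
E
```

```text
scene left_pad 87 [0.5312 0.1831 0.1123] [0.5315 0.1826 0.1124] [0.511 0.163 0.105] [0.55  0.208 0.117] ((529.8419189453125, 186.27061462402344), (33.962425231933594, 42.63587188720703), 14.506782531738281)
scene right_pad 181 [ 0.6302 -0.209   0.112 ] [ 0.6302 -0.2112  0.1124] [ 0.6   -0.234  0.103] [ 0.651 -0.142  0.116] ((625.4069213867188, -185.6784210205078), (35.174110412597656, 94.07461547851562), 10.955483436584473)
fin 64 [ 0.468  -0.0264  0.0839] ((467.0513610839844, -25.291410446166992), (36.21001052856445, 10.291518211364746), 13.219644546508789)
top left_pad 128 [0.529  0.1861 0.1127] [0.5285 0.1871 0.1128] [0.51  0.163 0.103] [0.55  0.209 0.121] ((529.1936645507812, 186.1922149658203), (35.771148681640625, 43.17131423950195), 13.927582740783691)
top right_pad 133 [ 0.6271 -0.2054  0.1125] [ 0.6276 -0.2088  0.1125] [ 0.593 -0.234  0.101] [ 0.65  -0.14   0.121] ((622.6983032226562, -184.09788513183594), (36.21242141723633, 98.2777099609375), 13.976173400878906)
fin 27 [ 0.4659 -0.0245  0.0902] ((466.0762939453125, -24.762975692749023), (33.10047149658203, 7.843643665313721), 14.482657432556152)
```

View pics/s1.png

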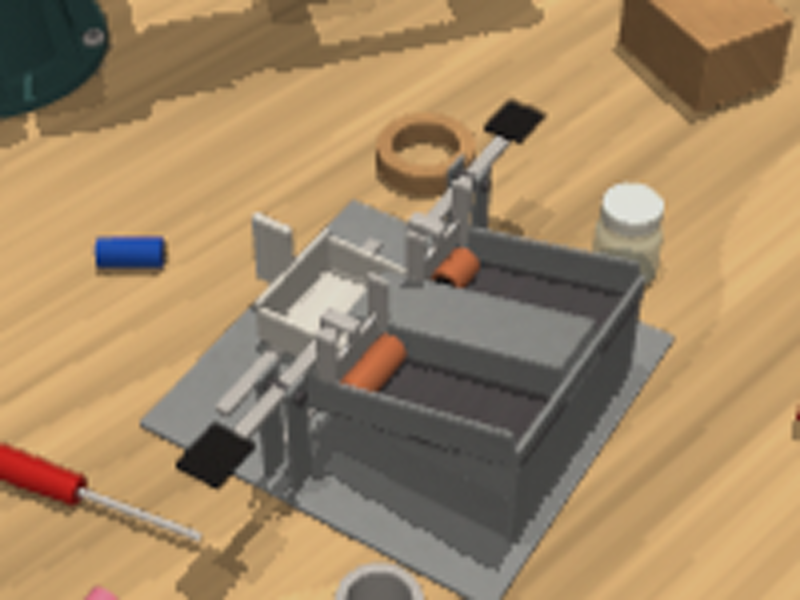

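View pics/t1.png

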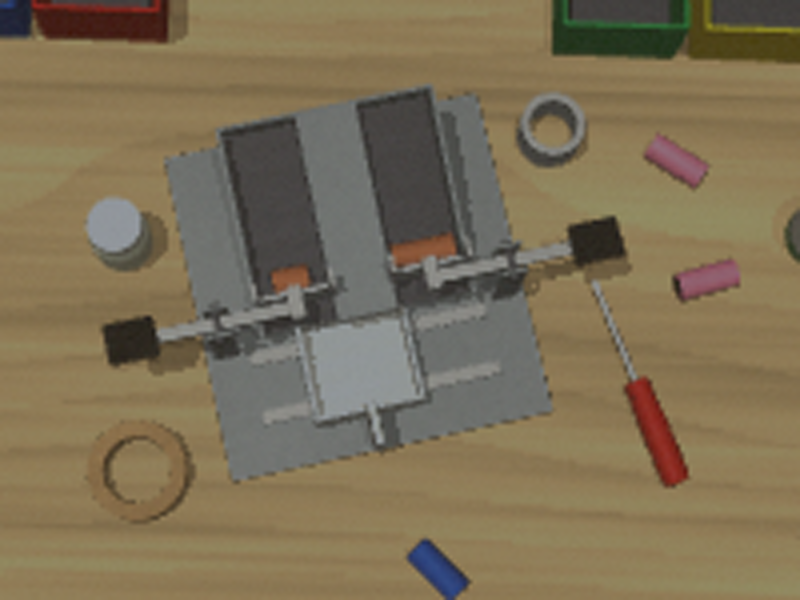

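The short sleeve (copper, about 32 mm) is in the left lane at top-crop pixel (290,278), and the long one is in the right lane at (425,250). The fin is at (377,425) and the left pad at (130,340). The two pads give yaw ≈ 14.1° and origin ≈ (0.593, -0.009). From that I predict the fin at (0.467, -0.025), and it measures (0.4665, -0.025) with the tray at about +15 mm.

```bash
cat >> h.py <<'E'
yaw=.246; O=np.array([.593,-.0086])
ex=np.array([np.cos(yaw),np.sin(yaw)]); ey=np.array([-ex[1],ex[0]])
al=(yaw+np.pi/2)/2; Q=[float(np.cos(al)),float(np.sin(al)),0.,0.]   # tool y along dispenser x
def W(x,y,z): return [*map(float,O+x*ex+y*ey),z]
def D(p): d=np.array(p)[:2]-O; return np.array([d@ex,d@ey,p[2]])
E
python3 - <<'E'
from h import *
print(inverse_kinematics(W(-.13,-.02,.22),Q), inverse_kinematics(W(-.014,.205,.22),Q))
move_gripper(0.0)
move_ptp(W(-.13,-.02,.22),Q)
servo_line(W(-.13,-.02,.055),rate=.12)
print(D(current_position()),current_force())
hit=servo_line(W(-.13,.055,.055),rate=.04,contact_N=8)
print(hit,D(current_position()),current_force(),current_clock())
c=capture("scene"); cv2.imwrite("pics/s2.png",cv2.resize(c["image"][140:290,230:430],None,fx=4,fy=4,interpolation=cv2.INTER_CUBIC))
E
```

```text
[-2.71180115e-01  1.81561405e-01  1.77251829e+00 -4.44089210e-16
  1.18751296e+00 -5.17180115e-01] [ 2.16167528e-01  3.06160717e-01  1.59781531e+00 -4.44089210e-16
  1.23761663e+00 -2.98324720e-02]
[-0.12951403 -0.0202583   0.05550858] [ 0.31648485 -0.09457546 -0.41771428]
True [-0.13001229  0.04618475  0.05494661] [-0.28689865 -2.79592968  1.49852807] 8.5
```

View pics/s2.png

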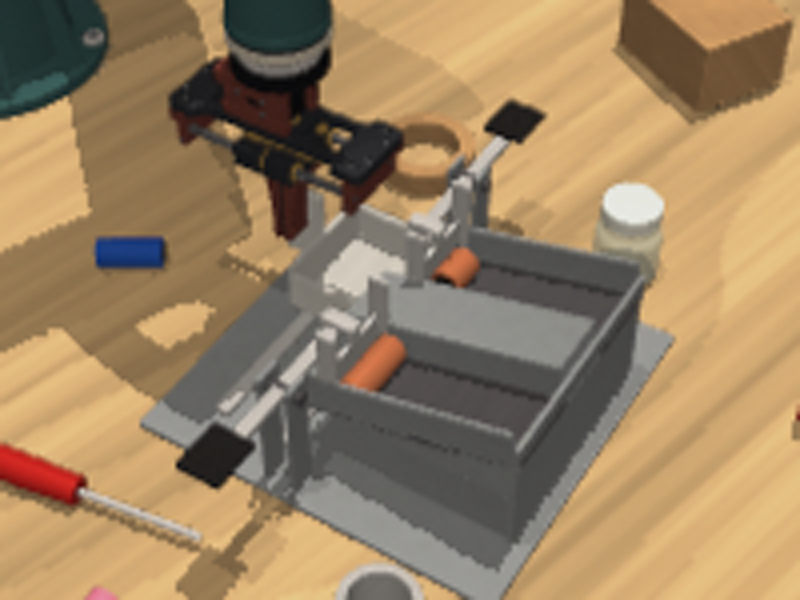

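The tray now stands before the left lane at crop pixel (365,270), with the fin at (315,215). The finger stopped hard at y = 46 mm, where the end stop was predicted. Next I back off, check the fin, and go to the left pad.

```bash
python3 - <<'E'
from h import *
servo_line(W(-.13,.022,.055),rate=.1)
servo_line(W(-.13,.022,.22),rate=.25)
move_ptp(W(-.014,.206,.22),Q)
c=capture("scene"); P=pts(c,np.ones((400,640),bool)); d=np.c_[(P[:,:2]-O)@ex,(P[:,:2]-O)@ey,P[:,2]]
m=(d[:,2]>.07)&(d[:,2]<.1)&(abs(d[:,0]+.126)<.025)&(abs(d[:,1]-.06)<.05); print("fin",m.sum(),d[m].mean(0))
servo_line(W(-.014,.206,.122),rate=.15)
print(D(current_position()),current_force())
hit=servo_line(W(-.014,.206,.079),rate=.04,contact_N=18)
print(hit,D(current_position()),current_force(),current_clock())
sleep(1.5)
c=capture("scene"); cv2.imwrite("pics/s3.png",cv2.resize(c["image"][140:290,230:430],None,fx=4,fy=4,interpolation=cv2.INTER_CUBIC))
E
```

```text
fin 66 [-0.12529988  0.05836616  0.08264886]
[-0.01339224  0.20550601  0.12274285] [ 0.02727343 -0.56890985 -0.122442  ]
False [-0.0130842  0.2057666  0.0794788] [ 0.57680782 -0.29227183  8.3372312 ] 12.7
```

View pics/s3.png

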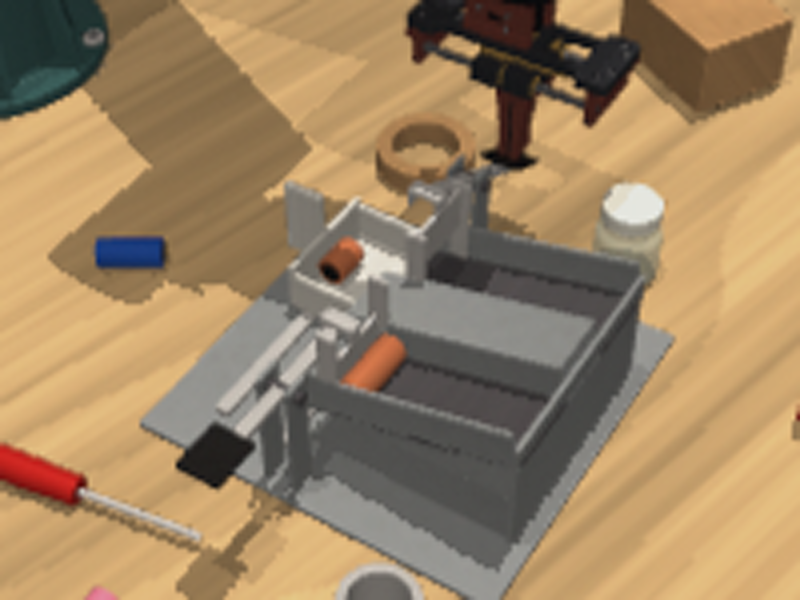

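The short sleeve lies in the tray at crop pixel (340,260). The long sleeve is still in its lane at (375,360), and the fin measures at about +58 mm. Next I let the lever up slowly and check.

```bash
python3 - <<'E'
from h import *
servo_line(W(-.014,.206,.125),rate=.05)
servo_line(W(-.014,.206,.25),rate=.2)
sleep(1)
c=capture("scene"); cv2.imwrite("pics/s4.png",cv2.resize(c["image"][140:290,230:430],None,fx=4,fy=4,interpolation=cv2.INTER_CUBIC))
P=pts(c,np.ones((400,640),bool)); col=c["image"][c["range_z"]>0].astype(int); d=np.c_[(P[:,:2]-O)@ex,(P[:,:2]-O)@ey,P[:,2]]
o=(col[:,2]>col[:,0]+50)&(d[:,2]<.06)&(abs(d[:,0]+.063)<.042)&(abs(d[:,1]-.06)<.046); print("sleeve",o.sum(),d[o].min(0),d[o].max(0))
p=(abs(d[:,0]+.014)<.014)&(abs(d[:,1]-.205)<.018)&(d[:,2]>.06)&(d[:,2]<.15); print("pad z",np.median(d[p],0))
f=(d[:,2]>.07)&(d[:,2]<.1)&(abs(d[:,0]+.126)<.025)&(abs(d[:,1]-.06)<.05); print("fin",d[f].mean(0),current_force(),current_clock())
E
```

```text
sleeve 67 [-0.10497729  0.04344691  0.01640723] [-0.07899901  0.09697567  0.04404273]
pad z [-0.01393772  0.20532099  0.11179211]
fin [-0.12522652  0.05797745  0.08373457] [-0.0679179  -0.76931914 -0.1170789 ] 17.1417
```

View pics/s4.png

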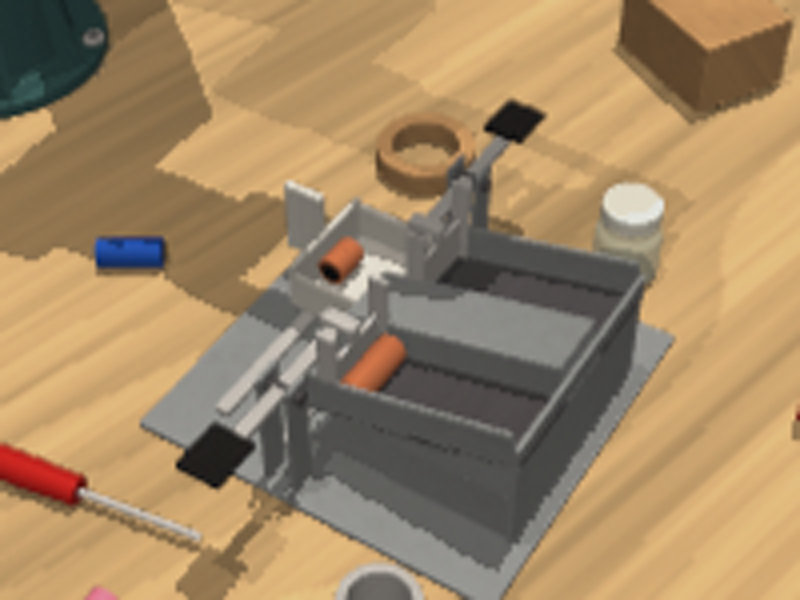

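The short sleeve is lying still in the tray at crop pixel (340,260). The left pad is back at 112 mm, the long sleeve has not moved, and the robot is clear of everything. I'm handing it in.

```bash
python3 -c "
from h import *
print(close_job())"
```

```text
the job is handed in; nothing more can be done
None
```

The job is handed in, with no verdict returned: the last picture showed the short sleeve at rest in the tray before the left lane, the pressed (left) lever back up, the long sleeve still shut in its lane and the robot clear.

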